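Pack away the paint mixing cups

ROBOT

A 7-joint arm with a two-finger parallel gripper is mounted at the origin on the work surface. World frame = base frame: x ahead of the robot, y to its left, z up, the work surface at z = 0. Lengths are in m, angles in rad, forces in N, time in s.
With the tool pointing down it reaches from about 0.425 to 0.925 m from the base axis. Payload 6.8 kg.
Tool frame: the origin (TCP) lies at the very end of the fingers, on their centre line; the grasp point (between the pads) lies 19 mm behind it; z points along the fingers, y is the line along which they close (so a half turn about z gives the same grasp; the last joint's range is limited). The gripper opens to 85 mm and grips with 20 to 120 N. Pads are 22 mm wide; open, the fingers measure 114 mm over their backs; the gripper's body (76 mm by 85 mm) begins 54 mm behind the grasp point. The pads swing forward as they close: fully open they stand 13 mm farther back than shut.
Start: joints at [-0.108, 0.477, 0.022, 1.555, -0.011, 1.109, -0.083], TCP at [0.675, 0, 0.231] pointing down, gripper open.
Joint ranges: [-2.96, 2.96], [-0.34, 2.1], [-1.41, 1.46], [0.24, 2.44], [-1.37, 4.51], [0.17, 1.92], [-2.96, 2.96]. Speed limits (rad/s): [2.39, 2.39, 3.14, 3.14, 3.14, 3.14, 3.14].

INTERFACE

Orientations are given as a unit quaternion [w, x, y, z].
In Python, from station import bot gives the robot as it stands.
- The arm moves only by the tool jog_arm, never from a script. Its argument "motion" is a list of rows, each a list of 7 numbers: the turn, a rotation vector about the tool's x, y, z in rad, then the shift along the tool's x, y, z in mm, then the finger opening in mm, from 0 to 85.4. A call has 1 to 10 rows; each row is the pose to reach, as a shift and turn from the pose commanded when the call began, along the tool's axes at that moment; what a row does not reach only later rows make up. A row lasts 1/8 s, in which the tool goes at most 62.5 mm and 10.7 degrees, less where a joint would pass 70% of its speed; a pose out of reach is approached as far as the arm can. A call with a gripper value outside its range is refused whole. The fingers move at their own pace and stop on an object; "grip_force" is the grip in N (left out, the last holds). Time passes only in rows, so rows that repeat a pose let the fingers close. It gives the time, the measured TCP pose, the force, the opening and the grip force at its end, in the units of the state.
- bot.get_obs(): the state, without advancing time (a new reading comes with each control period).
- bot.read_camera(name): name is "scene" or "side" or "wrist"; returns a dict with "pixels" (420x560x3 uint8, red, green, blue), "camera_matrix" (3x3 intrinsics, pixels), "T" (4x4, takes a point from camera to world coordinates); the wrist camera has in their place "tool_from_camera" (4x4, takes a point from camera to tool coordinates, whose origin is the TCP and whose axes are the flange's). Camera axes: x right, y down, z forward; pixel columns grow to the right and rows downward; lengths in m; the calibration is good to about 2 mm. A picture is of the moment at which its call begins: read the wrist's pose just before it. There is no depth.
- bot.hand_in(): hands the job in; it is judged then, once.
Trained networks look in a picture, given as the dict that the camera call returned (one of the last four; its "shot" number tells which), for a name from the list of things; names that differ only in an ending like _2 or _b are one class to them, and where a whole thing is asked for, a point or a joint stands for the part that bears it (a point fixed in the world has none). Each returns a list of dicts, best first, with "score" (0 to 1); they miss things now and then, are a little off and sometimes report something else, mostly with a low value. They report only what shows in the picture. A call takes as long as a camera call.
- bot.spot_in(thing, picture): "xy" ([column, row] in pixels, amid what is visible of it).
- bot.tip_of(thing, picture): "xy" ([column, row] in pixels: a listed point, or the origin of a listed thing).
The state is a dict: "t": time; "q": joint angles; "joint_vel": joint speeds; "joint_torque": joint torques, N m; "eef_pos": TCP position; "tool_rot": TCP orientation; "contact_force": force on the tool from outside, world axes, zero at the start; "torque": the same for the moment, N m; "gripper_width": opening from 0.0 (shut) to 1.0 (fully open); "grasp_force": force on a finger pad.
Only numpy, scipy, OpenCV 4.12 (cv2) and the standard library are available. Lean on these libraries where they do the work, as an engineer would, in place of code of your own. Each camera call takes 0.05 s, during which the arm holds its last target. There are 200 camera calls.

TASK

Pack away the mixing cups on the painting bench: first draw the red-gripped keeper pin up out of its bore in the wooden dock and park it upright in the dock's side notch, hanging on its stop collar. Then nest the orange cup fully home in the grey cup standing in the dock, and after that the white cup fully home in the orange one, setting each thing down rather than dropping it. Do not shift the paint bottles or the figurine.

Things in the scene. Friction and masses are not known exactly. Their poses are not given: they have to be found in the camera images.
- dock: Dark wooden cup dock, a block 90 (x) by 200 (y) by 60 mm high, fixed to the table. Origin: centre of its underside; y runs along its length. On the centre line of its top, from +y to -y: the bore with the keeper pin (y = +74), the recess with the grey cup (y = +24), and the parking notch (y = -72).
- recess (a point): Centre of the floor of the dock's round recess (49 mm diameter, 25 deep, floor 35 above the table) in which the grey cup stands; axes as the dock's.
- bore (a point): Centre of the mouth, at the dock's top, of the upright bore (17 mm diameter, 45 deep) that holds the keeper pin at the start; axes as the dock's.
- notch (a point): Where the pin's axis is parked, at the height of the dock's top (60 mm above the table). The notch is an upright slot, 19 wide and 45 deep, open at the top and at the dock's -y end; this point is on its centre line, 28 from that end and 9.5 from the slot's inner wall; axes as the dock's.
- keeper: Upright steel keeper pin, 156 mm long, round, 0.2 kg. Origin: lower end; z up along it. Shank and shaft 14 diameter; stop collar 26 diameter at z 40-46; disc 56 diameter at z 104-110, overhanging the grey cup's rim at the start; red grip 20 diameter at z 110-156. In bore or notch the collar rests on the dock's top, the lower end 40 below it.
- grey_cup: Grey cup in the dock's recess, the bottom of the stack. Plastic, 90 g, 86 mm tall: tapered body, outside diameter 36 (foot) to 53 at 50 up, then a ledge out to a straight collar, 64 diameter, up to the rim; mouth 58 wide inside. Fully home, an upper cup's ledge rests on the lower rim: its foot is 36 above the lower foot. Origin: centre of the foot's underside; z up.
- orange_cup: Orange cup, same shape and size (86 mm tall, collar 64 diameter from 50 up to 86), origin and axes as the grey cup; stands upright on the table left or right of the dock. It can be gripped across the collar.
- white_cup: White cup, same shape and size (86 mm tall, collar 64 diameter from 50 up to 86), origin and axes as the grey cup; stands upright on the table on the other side of the dock from the orange one. It can be gripped across the collar.
- blue_paint: Bystander: blue paint bottle, 36 mm in diameter, 85 tall. Origin: centre of the underside.
- green_paint: Bystander: green paint bottle, 36 mm in diameter, 85 tall. Origin: centre of the underside.
- yellow_paint: Bystander: yellow paint bottle, 36 mm in diameter, 85 tall. Origin: centre of the underside.
- figurine: Bystander: grey painted creature on a round black base 54 mm in diameter, 98 tall. Origin: centre of the underside.

How it is judged:
By the outcome, as a careful person would: the job done as asked, in the order asked, and still so for the second after the job is handed in, with the robot touching nothing.
It also fails if it takes over 72 s, if anything falls off the work surface, if the arm or the gripper's body presses on something with over 40 N, if the wrist force passes 120 N, or if a joint passes its speed limit or range.

## Working session

There is one attempt and no reset: what is moved stays moved. The work goes in short steps, Python scripts to look and compute and a tool call to move; the robot and the scene stay as the last step left them, time stands still between calls to the robot, and variables do not carry over. Pictures are saved under pics/ and viewed, at most 14 in all, crops included, and the job is handed in when it is done.

Besides the shell and the picture viewer there is one more tool, called after "Request:" as a command line: name --pt "numbers of a row" for each row, then --argument value for the rest. jog_arm: Moves the arm, as the interface text tells. Its arguments: {"type":"object","properties":{"motion":{"type":"array"},"grip_force":{"type":"number"}},"required":["motion"]}

```bash
mkdir -p pics; cat > h.py <<'E'
from station import bot
import numpy as np, cv2
from scipy.spatial.transform import Rotation as R
np.set_printoptions(precision=4,suppress=True)
def ray(p,xy):
    T=np.array(p["T"]);K=np.array(p["camera_matrix"])
    d=T[:3,:3]@np.linalg.solve(K,[xy[0],xy[1],1.]);return T[:3,3],d/np.linalg.norm(d)
def at_z(p,xy,z):
    o,d=ray(p,xy);return o+d*(z-o[2])/d[2]
def tri(rs):
    A=sum(np.eye(3)-np.outer(d,d) for o,d in rs);b=sum((np.eye(3)-np.outer(d,d))@o for o,d in rs)
    x=np.linalg.solve(A,b);return x,max(np.linalg.norm(np.cross(x-o,d)) for o,d in rs)
def pic(name):
    o=bot.get_obs();p=bot.read_camera(name)
    if name=="wrist":
        q=o["tool_rot"];T=np.eye(4);T[:3,:3]=R.from_quat([q[1],q[2],q[3],q[0]]).as_matrix();T[:3,3]=o["eef_pos"]
        p["T"]=T@np.array(p["tool_from_camera"])
    return p
def save(p,f):cv2.imwrite("pics/"+f,np.ascontiguousarray(p["pixels"][:,:,::-1]))
def proj(p,X):
    T=np.linalg.inv(np.array(p["T"]));c=T[:3,:3]@X+T[:3,3];u=np.array(p["camera_matrix"])@c;return u[:2]/u[2]
E
python3 - <<'E'
from h import *
o=bot.get_obs();print({k:o[k] for k in("t","eef_pos","tool_rot","gripper_width")})
P={n:pic(n) for n in("scene","side","wrist")}
cv2.imwrite("pics/a.png",np.vstack([P["scene"]["pixels"],P["side"]["pixels"]])[:,:,::-1][:, :] if 0 else cv2.resize(np.hstack([P["scene"]["pixels"],P["side"]["pixels"]])[:,:,::-1],(800,300)))
save(P["scene"],"s.png")
for th in["dock","recess","bore","notch","keeper","grey_cup","orange_cup","white_cup","blue_paint","green_paint","yellow_paint","figurine"]:
    rs=[]
    for n,p in P.items():
        r=bot.tip_of(th,p)
        if r and r[0]["score"]>.3: rs.append(ray(p,r[0]["xy"])); print(th,n,np.round(r[0]["xy"]),round(r[0]["score"],2),at_z(p,r[0]["xy"],{"recess":.035,"bore":.06,"notch":.06,"grey_cup":.035,"keeper":.02}.get(th,0))[:2])
    if len(rs)>1: print("   tri",*tri(rs))
E
```

```text
{'t': 0.0, 'eef_pos': array([0.6744, 0.    , 0.2303]), 'tool_rot': array([-0.0006,  0.7071,  0.7071, -0.0007]), 'gripper_width': 0.9984232679631588}
dock scene [280. 209.] 0.83 [0.5459 0.0143]
dock side [277. 229.] 0.88 [0.5469 0.0038]
dock wrist [148. 163.] 0.55 [0.5448 0.0138]
   tri [ 0.5456  0.0123 -0.0041] 0.0046172628884537424
recess scene [290. 201.] 0.85 [0.5378 0.0374]
recess side [271. 209.] 0.76 [0.5459 0.0398]
   tri [0.5425 0.0366 0.0394] 0.002349448056241004
bore scene [306. 198.] 0.64 [0.5365 0.0768]
bore side [260. 194.] 0.63 [0.5338 0.0757]
bore wrist [99. 84.] 0.74 [0.5333 0.0872]
   tri [0.5343 0.0814 0.0575] 0.006154239877617638
notch scene [246. 192.] 0.96 [ 0.5501 -0.0651]
notch side [296. 227.] 0.97 [ 0.5618 -0.073 ]
notch wrist [150. 251.] 0.89 [ 0.5596 -0.057 ]
   tri [ 0.5576 -0.0641  0.0576] 0.007904179426505356
keeper scene [307. 201.] 0.68 [0.5198 0.0779]
keeper wrist [123.  83.] 0.68 [0.5373 0.0889]
   tri [0.5774 0.0848 0.1215] 0.0008924436690348951
grey_cup scene [291. 203.] 0.64 [0.5432 0.0412]
grey_cup side [269. 212.] 0.89 [0.539  0.0314]
grey_cup w
[... 456 characters left out ...]
aint side [295. 175.] 0.83 [0.6889 0.209 ]
   tri [0.6854 0.2078 0.0029] 0.0028848868367262414
green_paint scene [174. 247.] 0.63 [ 0.6979 -0.209 ]
green_paint side [268. 207.] 0.71 [0.5613 0.0973]
green_paint wrist [298. 350.] 0.66 [ 0.7    -0.2106]
   tri [ 0.6434 -0.1157  0.1138] 0.1522363082957668
yellow_paint scene [333. 160.] 0.83 [0.372  0.1218]
yellow_paint side [192. 218.] 0.78 [0.367 0.125]
yellow_paint wrist [361. 148.] 0.56 [0.759  0.0283]
   tri [0.5202 0.0717 0.136 ] 0.20404434579350453
figurine scene [265. 292.] 0.74 [0.7588 0.0267]
figurine side [348. 203.] 0.75 [0.7588 0.0295]
figurine wrist [360. 149.] 0.97 [0.7576 0.0277]
   tri [0.7581 0.0276 0.0009] 0.0011906524229103317
```

View pics/a.png

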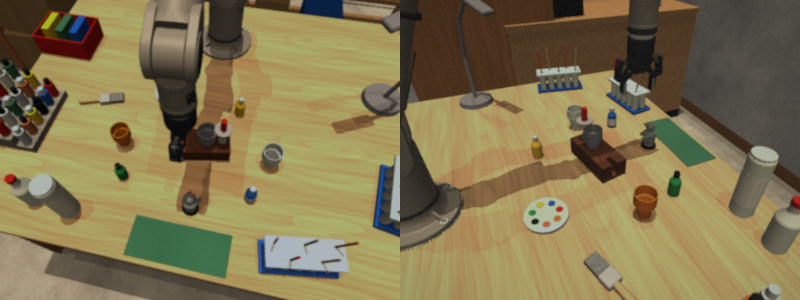

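```bash
python3 - <<'E'
from h import *
p=pic("wrist");save(p,"w.png")
E
```

```text
(no output)
```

View pics/w.png

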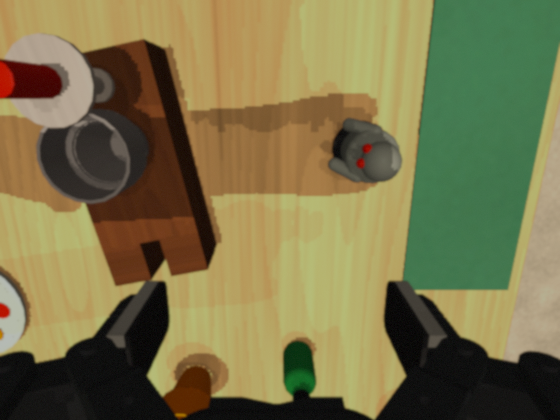

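Scene views show the dock near centre with the pin and grey cup. The orange cup is on the −y side and the white cup on the +y side. In the wrist view the red grip is at about (30,80), the disc at (50,80), the cup at (95,155) and the notch at (155,255). The dock is yawed about 9°. I'll move above it for a closer look.

Request:
jog_arm --pt "0 0 0 20 -50 -20 85" --pt "0 0 0 40 -100 -50 85" --pt "0 0 0 50 -130 -60 85" --pt "0 0 0 50 -130 -60 85" --pt "0 0 0 50 -130 -60 85"

```text
t: 2.62
eef_pos: [0.5455, 0.0496, 0.2913]
tool_rot: [0.0, 0.707, 0.707, 0.0]
contact_force: [-0.2, -0.8, -0.3]
gripper_width: 0.994
grasp_force: 0.0
```

```bash
python3 - <<'E'
from h import *
o=bot.get_obs();print(o["t"],o["eef_pos"],o["contact_force"])
p=pic("wrist");save(p,"w2.png")
print("center ray",at_z(p,(280,210),0), np.array(p["T"])[:3,3])
for th,z in[("bore",.06),("notch",.06),("recess",.035),("grey_cup",.035),("dock",0),("keeper",.02)]:
    for r in bot.tip_of(th,p)[:1]: print(th,np.round(r["xy"]),r["score"],at_z(p,r["xy"],z))
E
```

```text
2.625 [0.5455 0.0496 0.2913] [-0.2467 -0.7991 -0.3315]
center ray [ 0.5506 -0.0053  0.    ] [0.5459 0.1271 0.4337]
notch [287. 270.] 0.87 [ 0.5578 -0.0568  0.06  ]
grey_cup [452. 183.] 0.73 [0.7389 0.0364 0.035 ]
keeper [268. 136.] 0.88 [0.5366 0.0854 0.02  ]
```

View pics/w2.png

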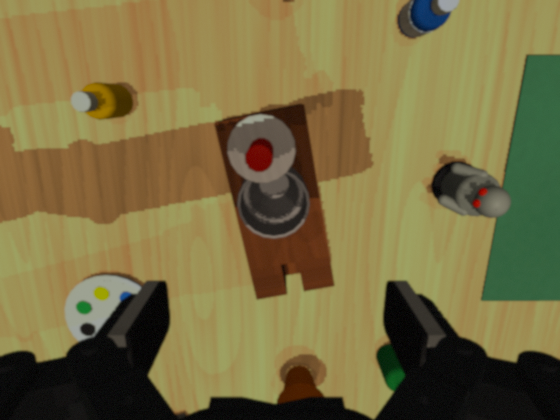

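The close view shows the red grip at (260,155), the disc at about (262,149), the cup rim at about (273,203) and the notch at about (292,275). I'll zoom in for accurate edges.

```bash
python3 - <<'E'
from h import *
im=cv2.imread("pics/w2.png")
c1=cv2.resize(im[95:215,205:325],None,fx=3.3,fy=3.3,interpolation=cv2.INTER_CUBIC)
c2=cv2.resize(im[230:310,245:345],None,fx=4,fy=4,interpolation=cv2.INTER_CUBIC)
out=np.zeros((400,800,3),np.uint8);out[:396,:396]=c1;out[:320,400:800]=c2
cv2.imwrite("pics/z.png",out)
p=pic("wrist")
for n,xy,z in[("disc",(262,149),.13),("rim",(273,203),.121),("c++",(217,121),.06),("c+x",(303,105),.06),("c-x",(333,287),.06),("c--",(258,298),.06)]:print(n,at_z(p,xy,z))
im=p["pixels"].astype(int);m=(im[...,0]>90)&(im[...,1]<45)&(im[...,2]<45);m[:,340:]=0;m[:100]=0;m[200:]=0;m[:,:230]=0
ys,xs=np.nonzero(m);print("red",len(xs),xs.min(),xs.max(),ys.min(),ys.max())
E
```

```text
disc [0.534  0.0865 0.13  ]
rim [0.5426 0.0383 0.121 ]
c++ [0.4876 0.1044 0.06  ]
c+x [0.5714 0.1192 0.06  ]
c-x [ 0.6091 -0.0773  0.06  ]
c-- [ 0.5245 -0.0912  0.06  ]
red 537 247 272 145 170
```

View pics/z.png

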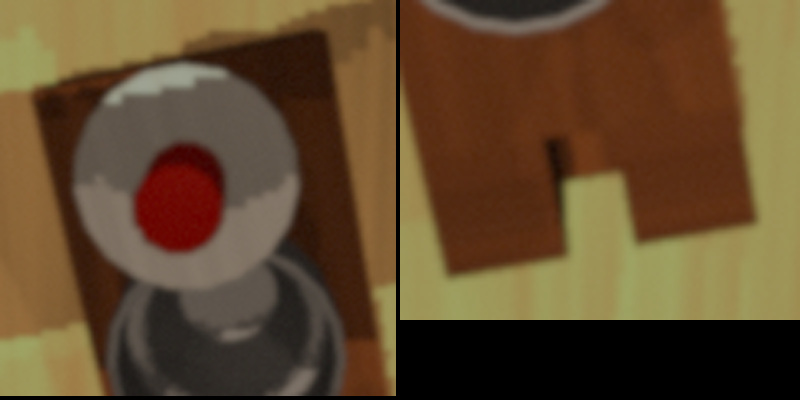

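```bash
python3 - <<'E'
from h import *
p=pic("wrist")
pts=[((216,123.5),(-45,100)),((303.7,105),(45,100)),((333.7,285),(45,-100)),((257,298.2),(-45,-100)),((286.2,293.8),(-9.5,-100)),((304.2,290),(9.5,-100)),((281.2,264.3),(-9.5,-62.5))]
A=np.array([at_z(p,a,.06)[:2]*1000 for a,_ in pts]);B=np.array([b for _,b in pts],float)
a,b=A-A.mean(0),B-B.mean(0);th=np.arctan2((b[:,0]*a[:,1]-b[:,1]*a[:,0]).sum(),(a*b).sum())
r=np.array([[np.cos(th),-np.sin(th)],[np.sin(th),np.cos(th)]]);c=A.mean(0)-r@B.mean(0)
print("yaw",np.degrees(th),"dock",c);print((A-(B@r.T+c)).round(1))
for n,y in[("bore",74),("recess",24),("notch",-72)]:print(n,c+r@[0,y])
print("disc",at_z(p,(205+187/3.3,95+177/3.3),.13),"griptop",at_z(p,(205+179/3.3,95+209/3.3),.176))
E
```

```text
yaw 10.95591896454067 dock [547.9154  14.0744]
[[ 1.8 -1.7]
 [-1.  -1.5]
 [-1.3  0.8]
 [ 0.7  1.2]
 [-1.   0.1]
 [ 0.6  1.2]
 [ 0.3 -0.1]]
bore [533.8514  86.7257]
recess [543.3541  37.637 ]
notch [561.5993 -56.6133]
disc [0.5337 0.0868 0.13  ] griptop [0.5338 0.0863 0.176 ]
```

Request:
jog_arm --pt "0 0 -0.1 25 -8 30 85" --pt "0 0 -0.19 37 -11.7 80 85" --pt "0 0 -0.19 37 -11.7 125 85" --pt "0 0 -0.19 37 -11.7 152 85" --pt "0 0 -0.19 37 -11.7 152 85" --pt "0 0 -0.19 37 -11.7 152 85"

```text
t: 3.82
eef_pos: [0.5342, 0.0872, 0.1404]
tool_rot: [0.0, 0.637, 0.771, 0.001]
contact_force: [-0.0, 0.3, -0.6]
gripper_width: 0.989
grasp_force: 0.0
```

Request:
jog_arm --pt "0 0 0 0 0 0 10" --pt "0 0 0 0 0 0 10" --pt "0 0 0 0 0 0 10" --pt "0 0 0 0 0 0 10" --pt "0 0 0 0 0 0 10" --pt "0 0 0 0 0 0 10" --pt "0 0 0 0 0 0 10" --grip_force 60

```text
t: 4.7
eef_pos: [0.5334, 0.087, 0.1398]
tool_rot: [0.0, 0.637, 0.771, 0.0]
contact_force: [-2.1, -0.7, 5.8]
gripper_width: 0.219
grasp_force: 58.4
```

Request:
jog_arm --pt "0 0 0 0 0 -12 10" --pt "0 0 0 0 0 -35 10" --pt "0 0 0 0 0 -65 10" --pt "0 0 0 0 0 -100 10" --pt "0 0 0 0 0 -118 10" --pt "0 0 0 0 0 -118 10" --pt "0 0 0 0 0 -118 10"

```text
t: 5.58
eef_pos: [0.5326, 0.0868, 0.2563]
tool_rot: [-0.0, 0.637, 0.771, -0.001]
contact_force: [0.3, 0.7, -2.1]
gripper_width: 0.214
grasp_force: 58.9
```

Request:
jog_arm --pt "0 0 0 -20 0 0 10" --pt "0 0 0 -60 0 0 10" --pt "0 0 0 -105 0 0 10" --pt "0 0 0 -135 0 0 10" --pt "0 0 0 -146 0 0 10" --pt "0 0 0 -146 0 0 10" --pt "0 0 0 -146 0 0 10"

```text
t: 6.45
eef_pos: [0.5607, -0.0544, 0.2569]
tool_rot: [-0.001, 0.636, 0.772, 0.0]
contact_force: [0.2, 0.8, -3.0]
gripper_width: 0.22
grasp_force: 58.9
```

```bash
python3 - <<'E'
from h import *
o=bot.get_obs();print(o["t"],o["eef_pos"],o["contact_force"],o["grasp_force"])
p=pic("wrist");c=p["pixels"][100:400,130:430,::-1]
q=pic("side");u=proj(q,np.array([.56,-.057,.12])).astype(int);print(u)
s=q["pixels"][u[1]-75:u[1]+75,u[0]-75:u[0]+75,::-1]
f=lambda i,k:cv2.resize(i,(k,k),interpolation=cv2.INTER_CUBIC)
cv2.imwrite("pics/n1.png",np.hstack([f(c,400),f(s,400)]))
for n,pp in(("w",p),("s",q),("sc",pic("scene"))):
    for th,z in(("keeper",.14),("notch",.06)):
        for r in bot.tip_of(th,pp)[:1]:print(n,th,r["xy"],r["score"],at_z(pp,r["xy"],z))
E
```

```text
6.45 [ 0.5607 -0.0544  0.2569] [ 0.2283  0.7743 -2.9601] 58.92404615879059
[292 201]
w keeper [278.2, 209.6] 0.61 [ 0.5627 -0.0553  0.14  ]
w notch [274.6, 185.7] 0.92 [ 0.5599 -0.0567  0.06  ]
s keeper [294.8, 190.0] 0.97 [ 0.5686 -0.0472  0.14  ]
s notch [292.2, 228.1] 0.64 [ 0.5522 -0.0735  0.06  ]
sc keeper [244.7, 175.5] 0.66 [ 0.5539 -0.0615  0.14  ]
```

View pics/n1.png

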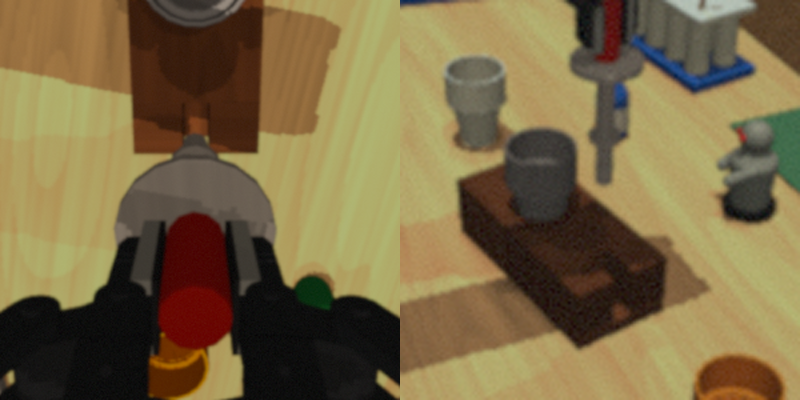

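The wrist view shows the pin laterally in line with the notch: disc centre at crop x≈195, slot centre ≈195.5. The side view shows it hanging upright above the dock end. I'll quantify this before lowering.

```bash
python3 - <<'E'
from h import *
o=bot.get_obs();print(o["t"],o["eef_pos"])
p=pic("wrist");im=p["pixels"];save(p,"w3.png")
Rt=R.from_quat(np.roll(o["tool_rot"],-1)).as_matrix();t0=np.array(o["eef_pos"])
def tool(cx,cy,z): # crop px -> tool frame mm
    return (Rt.T@(at_z(p,(130+cx*.75,100+cy*.75),z)-t0)*1000).round(1)
print("corners",tool(134,153,.06),tool(258,152,.06));print("slot inner",tool(183,102,.06),tool(208,102,.06))
pz=.256-.1398+.02
print("disc edges",tool(117,215,pz+.11),tool(273,215,pz+.11),"disc top pt",tool(195,157,pz+.11))
print("rim L/R/bottom",tool(148,0,.121),tool(245,0,.121))
g=cv2.resize(im[160:260,210:345,::-1],None,fx=5.5,fy=5.5,interpolation=cv2.INTER_CUBIC);cv2.imwrite("pics/n2.png",g)
E
```

```text
6.9 [ 0.5609 -0.0562  0.2574]
corners [-31.  -43.6 197.4] [-30.3  45.8 197.4]
slot inner [  6.4  -8.  197.4] [  6.3   9.5 197.4]
disc edges [  6.3 -26.   11.2] [ 6.3 26.9 11.2] disc top pt [27.   0.5 11.2]
rim L/R/bottom [ 75.  -24.8 136.4] [ 74.9  27.4 136.4]
```

View pics/n2.png

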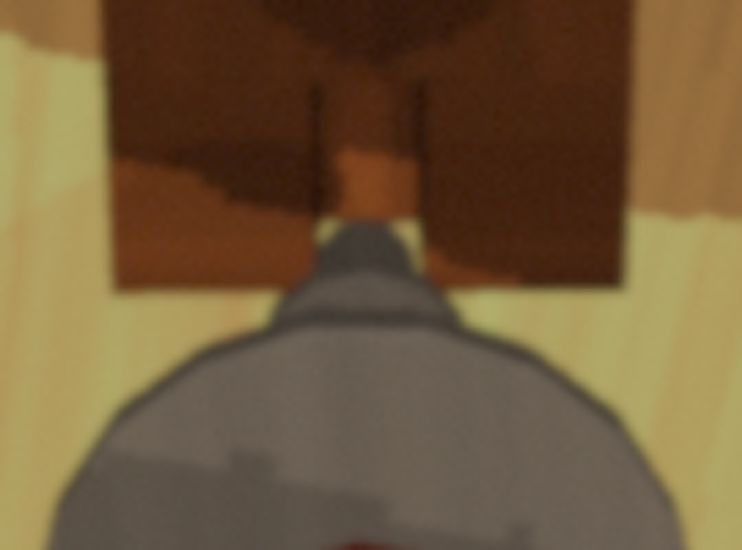

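Edges: slot centre col 277.3, disc centre col 276.5, slot inner wall row 175. The pin needs about −2 mm along tool x and +0.6 mm along tool y. I'll lower it most of the way.

Request:
jog_arm --pt "0 0 0 -2 0.6 20 10" --pt "0 0 0 -2 0.6 50 10" --pt "0 0 0 -2 0.6 66 10" --pt "0 0 0 -2 0.6 73 10" --pt "0 0 0 -2 0.6 81 10" --pt "0 0 0 -2 0.6 90 10" --pt "0 0 0 -2 0.6 100 10" --pt "0 0 0 -2 0.6 107 10" --pt "0 0 0 -2 0.6 110 10" --pt "0 0 0 -2 0.6 110 10"

```text
t: 8.2
eef_pos: [0.5618, -0.0582, 0.1472]
tool_rot: [-0.0, 0.637, 0.771, -0.0]
contact_force: [-0.6, 0.2, -1.8]
gripper_width: 0.221
grasp_force: 58.9
```

Request:
jog_arm --pt "0 0 0 0 0 3 10" --pt "0 0 0 0 0 5 10" --pt "0 0 0 0 0 7 10" --pt "0 0 0 0 0 8 10" --pt "0 0 0 0 0 8 10"

```text
t: 8.82
eef_pos: [0.5619, -0.0583, 0.1397]
tool_rot: [0.0, 0.637, 0.771, 0.0]
contact_force: [-1.8, -0.2, 4.3]
gripper_width: 0.218
grasp_force: 59.6
```

Request:
jog_arm --pt "0 0 0 0 0 0 60" --pt "0 0 0 0 0 0 60" --pt "0 0 0 0 0 0 60" --pt "0 0 0 0 0 0 60" --pt "0 0 0 0 0 -30 60" --pt "0 0 0 0 0 -80 85" --pt "0 0 0 0 0 -130 85" --pt "0 0 0 -20 0 -150 85" --pt "0 0 0 -80 0 -150 85" --pt "0 0 0 -100 0 -150 85"

```text
t: 10.07
eef_pos: [0.5805, -0.1609, 0.2897]
tool_rot: [0.001, 0.639, 0.769, -0.001]
contact_force: [0.3, 0.6, 0.4]
gripper_width: 0.996
grasp_force: 0.0
```

```bash
python3 - <<'E'
from h import *
o=bot.get_obs();print(o["t"],o["eef_pos"])
p=pic("wrist");q=pic("side");u=proj(q,np.array([.56,-.057,.10])).astype(int)
s=q["pixels"][u[1]-75:u[1]+75,u[0]-75:u[0]+75,::-1]
cv2.imwrite("pics/n3.png",np.hstack([cv2.resize(p["pixels"][:,:,::-1],(533,400)),cv2.resize(s,(267,267))[:, :] if 0 else cv2.copyMakeBorder(cv2.resize(s,(267,267),interpolation=cv2.INTER_CUBIC),0,133,0,0,0)]))
save(p,"w4.png");sc=pic("scene")
for n,pp in(("w",p),("s",q),("sc",sc)):
    for th in("orange_cup","white_cup"):
        for r in bot.tip_of(th,pp)[:2]:print(n,th,np.round(r["xy"]),r["score"],at_z(pp,r["xy"],0))
E
```

```text
10.075 [ 0.5805 -0.1609  0.2897]
w orange_cup [261. 235.] 0.7 [ 0.578  -0.2509  0.    ]
s orange_cup [340. 305.] 0.76 [ 0.5721 -0.2599  0.    ]
s orange_cup [296. 177.] 0.66 [0.6885 0.2021 0.    ]
s white_cup [244. 179.] 0.91 [0.5445 0.2469 0.    ]
sc orange_cup [177. 195.] 0.94 [ 0.5611 -0.2485  0.    ]
sc white_cup [375. 228.] 0.92 [0.5481 0.2496 0.    ]
```

View pics/n3.png

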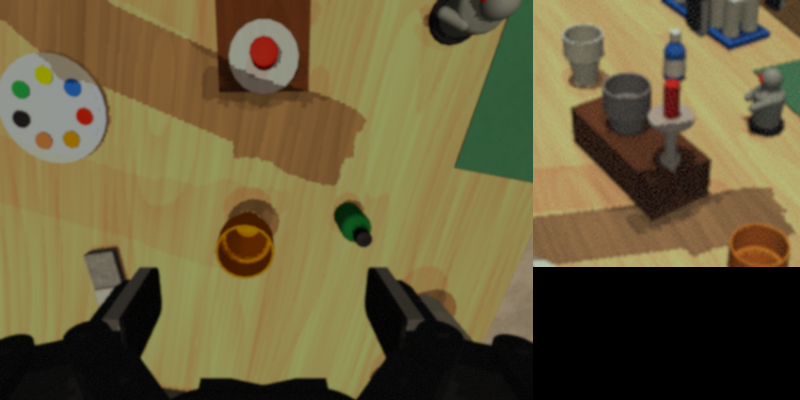

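The pin is parked upright, resting on its collar (side inset at about (670,110)). The orange rim is centred near (245,249) in the composite, about (257,262) in the full picture.

```bash
python3 - <<'E'
from h import *
o=bot.get_obs();t0=np.array(o["eef_pos"]);print(o["t"],t0)
p=pic("wrist");Rt=R.from_quat(np.roll(o["tool_rot"],-1)).as_matrix()
hsv=cv2.cvtColor(np.ascontiguousarray(p["pixels"]),cv2.COLOR_RGB2HSV)
m=cv2.inRange(hsv,(8,200,60),(20,255,255));m[:190]=0;m[300:]=0;m[:,:200]=0;m[:,310:]=0
m=cv2.morphologyEx(m,cv2.MORPH_OPEN,np.ones((3,3)));ys,xs=np.nonzero(m);print(xs.min(),xs.max(),ys.min(),ys.max())
w=cv2.imread("pics/w4.png")
for xy in[(257.4,261.6),(226.5,262),(288,262),((xs.min()+xs.max())/2,262)]:
    X=at_z(p,xy,.086);print(X,(Rt.T@(X-t0)*1000).round(1))
E
```

```text
10.525 [ 0.5808 -0.1549  0.2893]
225 285 228 295
[ 0.5781 -0.2398  0.086 ] [-82.9 -18.9 203.3]
[ 0.5473 -0.2462  0.086 ] [-83.4 -50.3 203.3]
[ 0.6088 -0.2343  0.086 ] [-83.4  12.3 203.3]
[ 0.5758 -0.2407  0.086 ] [-83.4 -21.3 203.3]
```

Request:
jog_arm --pt "0 0 0 -40 -10 40 85" --pt "0 0 0 -80 -20 80 85" --pt "0 0 0 -87 -20 130 85" --pt "0 0 0 -87 -20 165 85" --pt "0 0 0 -87 -20 170 85" --pt "0 0 0 -87 -20 170 85" --pt "0 0 0 -87 -20 170 85"

```text
t: 11.45
eef_pos: [0.5789, -0.2458, 0.1213]
tool_rot: [0.002, 0.637, 0.771, 0.001]
contact_force: [-0.3, 0.3, 0.1]
gripper_width: 0.996
grasp_force: 0.0
```

```bash
python3 - <<'E'
from h import *
o=bot.get_obs();t0=np.array(o["eef_pos"]);print(o["t"],t0)
p=pic("wrist");Rt=R.from_quat(np.roll(o["tool_rot"],-1)).as_matrix();save(p,"w5.png")
for a in((0,0),(32,0),(-32,0),(0,32),(0,-32)):print(a,proj(p,t0+Rt@np.array([a[0]/1e3,a[1]/1e3,t0[2]-.086])).round())
E
```

```text
11.45 [ 0.5789 -0.2458  0.1213]
(0, 0) [275. 253.]
(32, 0) [275. 193.]
(-32, 0) [276. 307.]
(0, 32) [337. 253.]
(0, -32) [214. 253.]
```

View pics/w5.png

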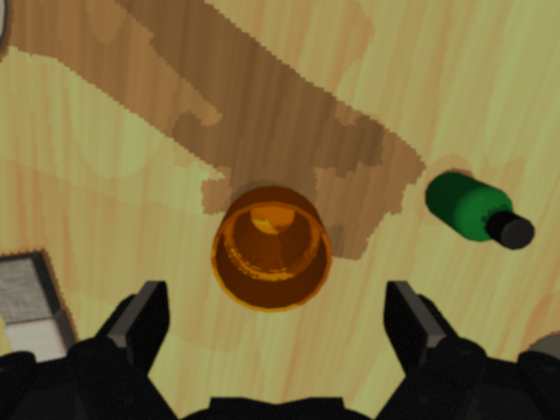

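The rim is centred at about (271,256), against (275,253) if perfectly centred. I'll shift −1.5 and −2 mm, then descend.

Request:
jog_arm --pt "0 0 0 -1.5 -2 15 85" --pt "0 0 0 -1.5 -2 40 85" --pt "0 0 0 -1.5 -2 64 85" --pt "0 0 0 -1.5 -2 64 85" --pt "0 0 0 -1.5 -2 64 85"

```text
t: 12.12
eef_pos: [0.5762, -0.2478, 0.0558]
tool_rot: [0.0, 0.637, 0.771, 0.0]
contact_force: [0.9, -0.5, 0.1]
gripper_width: 0.996
grasp_force: 0.0
```

Request:
jog_arm --pt "0 0 0 0 0 0 50" --pt "0 0 0 0 0 0 50" --pt "0 0 0 0 0 0 50" --pt "0 0 0 0 0 0 50" --pt "0 0 0 0 0 0 50" --grip_force 25

```text
t: 12.75
eef_pos: [0.5767, -0.2478, 0.0567]
tool_rot: [0.001, 0.637, 0.771, 0.0]
contact_force: [-0.7, 0.5, 5.5]
gripper_width: 0.751
grasp_force: 27.2
```

Request:
jog_arm --pt "0 0 0 0 0 -15 50" --pt "0 0 0 0 0 -50 50" --pt "0 0 0 0 0 -100 50" --pt "0 0 0 0 0 -150 50" --pt "0 0 0 20 2 -190 50" --pt "0 0 0 50 5 -205 50" --pt "0 0 0 100 10 -205 50" --pt "0 0 0 150 15 -205 50" --pt "0 0 0 200 18 -205 50" --pt "0 0 0 245 21 -205 50"

```text
t: 14.0
eef_pos: [0.5496, -0.0011, 0.2613]
tool_rot: [0.0, 0.637, 0.771, 0.0]
contact_force: [0.5, 0.1, -0.7]
gripper_width: 0.75
grasp_force: 28.2
```

```bash
python3 - <<'E'
from h import *
o=bot.get_obs();t0=np.array(o["eef_pos"]);Rt=R.from_quat(np.roll(o["tool_rot"],-1)).as_matrix()
print(o["t"],t0,"togo",(Rt.T@(np.array([.5429,.038,t0[2]])-t0)*1000).round(1))
E
```

```text
14.0 [ 0.5496 -0.0011  0.2613] togo [39.6  0.8  0. ]
```

Request:
jog_arm --pt "0 0 0 25 0.8 0 50" --pt "0 0 0 40.5 0.8 20 50" --pt "0 0 0 40.5 0.8 60 50" --pt "0 0 0 40.5 0.8 70 50" --pt "0 0 0 40.5 0.8 70 50" --pt "0 0 0 40.5 0.8 70 50"

```text
t: 14.75
eef_pos: [0.5444, 0.0368, 0.1919]
tool_rot: [0.001, 0.637, 0.771, 0.001]
contact_force: [0.0, 0.3, -1.1]
gripper_width: 0.752
grasp_force: 28.4
```

```bash
python3 - <<'E'
from h import *
o=bot.get_obs();t0=np.array(o["eef_pos"]);Rt=R.from_quat(np.roll(o["tool_rot"],-1)).as_matrix()
print(o["t"],t0,"togo",(Rt.T@(np.array([.5429,.038,t0[2]])-t0)*1000).round(1))
p=pic("wrist");q=pic("side");u=proj(q,np.array([.543,.038,.14])).astype(int)
s=q["pixels"][u[1]-70:u[1]+70,u[0]-70:u[0]+70,::-1]
c=p["pixels"][110:390,140:420,::-1]
f=lambda i:cv2.resize(i,(400,400),interpolation=cv2.INTER_CUBIC)
cv2.imwrite("pics/o1.png",np.hstack([f(c),f(s)]))
for a in((0,0),(32,0),(-32,0),(0,32),(0,-32)):
  x=proj(p,t0+Rt@np.array([a[0]/1e3,a[1]/1e3,-.030]));print(a,((x-[140,110])*400/280).round())
print(((proj(q,np.array([.5429,.038,.121]))-u+70)*400/140).round(),((proj(q,np.array([t0[0],t0[1],t0[2]-.0567]))-u+70)*400/140).round())
E
```

```text
14.75 [0.5444 0.0368 0.1919] togo [ 1.5 -1.2 -0. ]
(0, 0) [193. 310.]
(32, 0) [193. 189.]
(-32, 0) [193. 415.]
(0, 32) [323. 310.]
(0, -32) [ 63. 310.]
[203. 221.] [205. 206.]
```

View pics/o1.png

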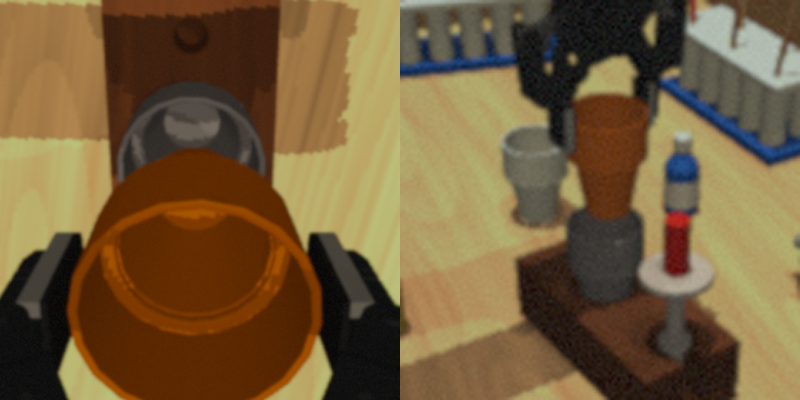

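The orange cup is over the grey one: rim centre cols 195 vs 195 in the wrist crop, 609 vs 605 in the side crop. I'll correct slightly and lower.

Request:
jog_arm --pt "0 0 0 1.5 -0.7 0 50" --pt "0 0 0 1.5 -0.7 10 50" --pt "0 0 0 1.5 -0.7 20 50" --pt "0 0 0 1.5 -0.7 30 50" --pt "0 0 0 1.5 -0.7 40 50" --pt "0 0 0 1.5 -0.7 48 50" --pt "0 0 0 1.5 -0.7 52 50" --pt "0 0 0 1.5 -0.7 54 50" --pt "0 0 0 1.5 -0.7 54 50"

```text
t: 15.98
eef_pos: [0.5425, 0.0384, 0.1364]
tool_rot: [0.0, 0.637, 0.771, 0.0]
contact_force: [-0.4, 0.1, -0.4]
gripper_width: 0.75
grasp_force: 28.5
```

Request:
jog_arm --pt "0 0 0 0 0 3 50" --pt "0 0 0 0 0 5 50" --pt "0 0 0 0 0 7 50" --pt "0 0 0 0 0 8.5 50" --pt "0 0 0 0 0 9.5 50" --pt "0 0 0 0 0 9.5 50"

```text
t: 16.73
eef_pos: [0.5426, 0.0383, 0.1277]
tool_rot: [0.0, 0.637, 0.771, 0.0]
contact_force: [-2.5, -0.4, 7.6]
gripper_width: 0.752
grasp_force: 29.1
```

Request:
jog_arm --pt "0 0 0 0 0 0 85" --pt "0 0 0 0 0 0 85" --pt "0 0 0 0 0 0 85" --pt "0 0 0 0 0 0 85" --pt "0 0 0 0 0 -20 85" --pt "0 0 0 0 0 -60 85" --pt "0 0 0 20 4 -100 85" --pt "0 0 0 60 13 -120 85" --pt "0 0 0 110 24 -120 85" --pt "0 0 0 150 33 -120 85"

```text
t: 17.98
eef_pos: [0.5463, 0.1941, 0.2473]
tool_rot: [0.0, 0.637, 0.771, 0.001]
contact_force: [0.5, 0.3, -0.2]
gripper_width: 0.995
grasp_force: 0.0
```

Request:
jog_arm --pt "0 0 0 40 9 30 85" --pt "0 0 0 54 11 70 85" --pt "0 0 0 54 11 110 85" --pt "0 0 0 54 11 110 85" --pt "0 0 0 54 11 110 85" --pt "0 0 0 54 11 110 85"

```text
t: 18.73
eef_pos: [0.5484, 0.2473, 0.1389]
tool_rot: [0.001, 0.637, 0.771, 0.002]
contact_force: [0.2, -0.1, 0.8]
gripper_width: 0.996
grasp_force: 0.0
```

```bash
python3 - <<'E'
from h import *
o=bot.get_obs();t0=np.array(o["eef_pos"]);Rt=R.from_quat(np.roll(o["tool_rot"],-1)).as_matrix();print(o["t"],t0)
p=pic("wrist");q=pic("side");u=proj(q,np.array([.543,.038,.1])).astype(int)
s=q["pixels"][u[1]-70:u[1]+70,u[0]-70:u[0]+70,::-1]
cv2.imwrite("pics/v1.png",np.hstack([cv2.resize(p["pixels"][:,:,::-1],(533,400)),cv2.copyMakeBorder(cv2.resize(s,(267,267),interpolation=cv2.INTER_CUBIC),0,133,0,0,0)]))
for a in((0,0),(32,0),(-32,0),(0,32),(0,-32)):print(a,(proj(p,t0+Rt@np.array([a[0]/1e3,a[1]/1e3,t0[2]-.086]))*533/560).round())
E
```

```text
18.725 [0.5484 0.2473 0.1389]
(0, 0) [262. 229.]
(32, 0) [262. 176.]
(-32, 0) [262. 277.]
(0, 32) [316. 229.]
(0, -32) [208. 229.]
```

View pics/v1.png

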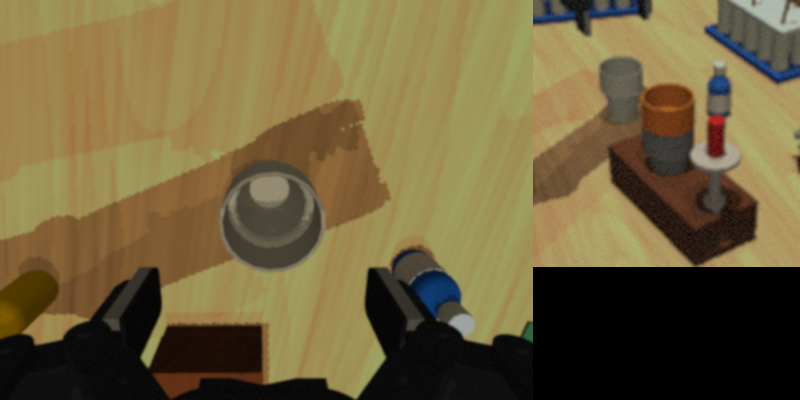

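Orange is fully nested in grey (side inset). The white rim is centred at about (272,222) in the composite, against (262,229) for centred, so I'll shift +3.5 and +6 mm.

Request:
jog_arm --pt "0 0 0 3.5 6 10 85" --pt "0 0 0 3.5 6 30 85" --pt "0 0 0 3.5 6 60 85" --pt "0 0 0 3.5 6 82 85" --pt "0 0 0 3.5 6 82 85" --pt "0 0 0 3.5 6 82 85"

```text
t: 19.58
eef_pos: [0.5529, 0.252, 0.0554]
tool_rot: [0.0, 0.637, 0.771, 0.0]
contact_force: [-0.2, 0.1, 0.3]
gripper_width: 0.994
grasp_force: 0.0
```

Request:
jog_arm --pt "0 0 0 0 0 0 50" --pt "0 0 0 0 0 0 50" --pt "0 0 0 0 0 0 50" --pt "0 0 0 0 0 0 50" --pt "0 0 0 0 0 0 50" --grip_force 25

```text
t: 20.2
eef_pos: [0.5531, 0.252, 0.0562]
tool_rot: [0.0, 0.637, 0.771, 0.001]
contact_force: [-0.3, -0.6, 6.8]
gripper_width: 0.754
grasp_force: 27.1
```

Request:
jog_arm --pt "0 0 0 0 0 -15 50" --pt "0 0 0 0 0 -50 50" --pt "0 0 0 0 0 -100 50" --pt "0 0 0 0 0 -150 50" --pt "0 0 0 -15 -4 -185 50" --pt "0 0 0 -50 -12 -190 50" --pt "0 0 0 -100 -24 -190 50" --pt "0 0 0 -150 -37 -190 50" --pt "0 0 0 -190 -47 -190 50" --pt "0 0 0 -206 -51 -190 50"

```text
t: 21.45
eef_pos: [0.5407, 0.0366, 0.2456]
tool_rot: [0.0, 0.638, 0.77, -0.0]
contact_force: [-0.5, -0.2, -1.0]
gripper_width: 0.748
grasp_force: 28.2
```

Request:
jog_arm --pt "0 0 0 -2 0 0 50" --pt "0 0 0 -2 0 10 50" --pt "0 0 0 -2 0 15 50" --pt "0 0 0 -2 0 15 50"

```text
t: 21.95
eef_pos: [0.541, 0.0387, 0.2289]
tool_rot: [-0.001, 0.636, 0.772, -0.001]
contact_force: [-0.2, -0.3, -0.8]
gripper_width: 0.745
grasp_force: 28.2
```

```bash
python3 - <<'E'
from h import *
o=bot.get_obs();t0=np.array(o["eef_pos"]);Rt=R.from_quat(np.roll(o["tool_rot"],-1)).as_matrix()
print(o["t"],t0,"togo",(Rt.T@(np.array([.5426,.0383,.1637])-t0)*1000).round(1))
p=pic("wrist");q=pic("side");u=proj(q,np.array([.543,.038,.18])).astype(int)
s=q["pixels"][u[1]-70:u[1]+70,u[0]-70:u[0]+70,::-1];c=p["pixels"][110:390,140:420,::-1]
f=lambda i:cv2.resize(i,(400,400),interpolation=cv2.INTER_CUBIC)
cv2.imwrite("pics/o2.png",np.hstack([f(c),f(s)]))
E
```

```text
21.95 [0.541  0.0387 0.2289] togo [-0.7  1.6 65.2]
```

View pics/o2.png

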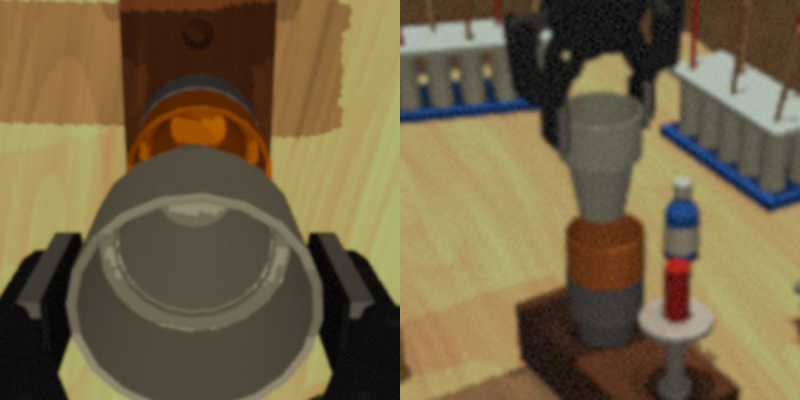

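White is above orange. In the wrist crop the orange rim centre is col 199.5 and the white one 195, so +1.4 mm in y and −1.5 mm in x, then lower.

Request:
jog_arm --pt "0 0 0 -1.5 1.4 0 50" --pt "0 0 0 -1.5 1.4 10 50" --pt "0 0 0 -1.5 1.4 20 50" --pt "0 0 0 -1.5 1.4 30 50" --pt "0 0 0 -1.5 1.4 40 50" --pt "0 0 0 -1.5 1.4 48 50" --pt "0 0 0 -1.5 1.4 53 50" --pt "0 0 0 -1.5 1.4 55 50" --pt "0 0 0 -1.5 1.4 55 50"

```text
t: 23.18
eef_pos: [0.5432, 0.0365, 0.1749]
tool_rot: [0.0, 0.637, 0.771, 0.0]
contact_force: [0.2, 0.1, -1.3]
gripper_width: 0.753
grasp_force: 28.2
```

Request:
jog_arm --pt "0 0 0 0.5 -0.3 3 50" --pt "0 0 0 0.5 -0.3 6 50" --pt "0 0 0 0.5 -0.3 8.5 50" --pt "0 0 0 0.5 -0.3 10.5 50" --pt "0 0 0 0.5 -0.3 11.5 50" --pt "0 0 0 0.5 -0.3 12.2 50" --pt "0 0 0 0.5 -0.3 12.2 50"

```text
t: 24.05
eef_pos: [0.5429, 0.0369, 0.1632]
tool_rot: [0.0, 0.637, 0.771, 0.0]
contact_force: [-2.9, 0.4, 5.0]
gripper_width: 0.751
grasp_force: 28.6
```

Contact came at the expected height, so the cup is home. I'll release, retreat and check.

Request:
jog_arm --pt "0 0 0 0 0 0 85" --pt "0 0 0 0 0 0 85" --pt "0 0 0 0 0 0 85" --pt "0 0 0 0 0 0 85" --pt "0 0 0 0 0 -20 85" --pt "0 0 0 0 0 -60 85" --pt "0 0 0 0 0 -100 85" --pt "0 0 0 0 0 -120 85" --pt "0 0 0 0 0 -120 85"

```text
t: 25.18
eef_pos: [0.5437, 0.037, 0.2841]
tool_rot: [0.001, 0.637, 0.771, 0.001]
contact_force: [0.2, -0.3, 0.1]
gripper_width: 0.995
grasp_force: 0.0
```

```bash
python3 - <<'E'
from h import *
o=bot.get_obs();print(o["t"],o["eef_pos"])
q=pic("side");u=proj(q,np.array([.543,.038,.1])).astype(int)
s=q["pixels"][u[1]-80:u[1]+100,u[0]-100:u[0]+140,::-1]
sc=pic("scene")
cv2.imwrite("pics/f.png",np.hstack([cv2.resize(s,(400,300),interpolation=cv2.INTER_CUBIC),cv2.resize(sc["pixels"][:,:,::-1],(400,300))]))
E
```

```text
25.175 [0.5437 0.037  0.2841]
```

View pics/f.png

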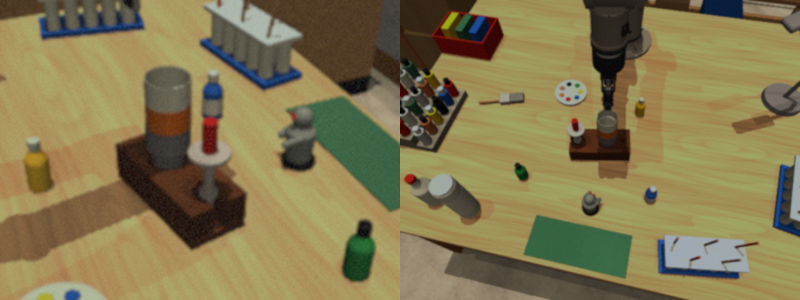

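The stack (168,115) is nested upright, the pin (210,160) is parked, and the bystanders look undisturbed.

```bash
python3 -c "
from station import bot
print(bot.hand_in())"
```

```text
the job is handed in; nothing more can be done
None
```

The job is handed in at about 25 s: the keeper pin is parked in the notch on its collar, orange is nested in grey and white in orange, and the final pictures show the bottles and figurine where they were.

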